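# Load the defibrillation test-load kit tray

### The arm

A 7-joint arm with a two-finger parallel gripper is mounted at the origin on the work surface. World frame = base frame: x ahead of the robot, y to its left, z up, the work surface at z = 0. Lengths are in mm, angles in rad, forces in N, time in s.
With the tool pointing down it reaches from about 400 to 850 mm from the base axis. Payload 6.9 kg.
Tool frame: the origin (TCP) lies at the very end of the fingers, on their centre line; the grasp point (between the pads) lies 19 mm behind it (env.grip_depth is the distance from the TCP to the grasp point, in mm); z points along the fingers, y is the line along which they close (so a half turn about z gives the same grasp; the last joint's range is limited). The gripper opens to 85 mm and grips with 20 to 120 N. Pads are 22 mm wide; open, the fingers measure 114 mm over their backs; the gripper's body (76 mm by 85 mm) begins 54 mm behind the grasp point. The pads swing forward as they close: fully open they stand 13 mm farther back than shut.
Start: joints at [1.365, 0.507, -0.238, 1.5, 0.126, 1.149, -0.155], TCP at [191.108, -595.054, 231.275] pointing down, gripper open.
Joint ranges: [-3.08, 3.08], [-0.24, 2.05], [-1.43, 1.35], [0, 2.5], [-1.52, 4.66], [0.17, 1.96], [-2.89, 2.89]. Speed limits (rad/s): [2.39, 2.39, 3.14, 3.14, 3.14, 3.14, 3.14].

### API

Orientations are given as a unit quaternion [w, x, y, z].
In Python, from workcell import env gives the robot as it stands. The module is installed in compiled form; this text tells all that it offers.
- The arm moves only by the tool jog_arm, never from a script. Its argument "steps" is one flat list of numbers, 7 for each row, row after row: the shift along the world's x, y, z as a fraction of full scale, then the turn, a rotation vector about the world's x, y, z as a fraction of full scale, then the opening, from 0 (shut) to 1 (fully open). A call has 1 to 20 rows; each row is the pose to reach, as a shift and turn from the pose commanded when the call began, turning the shorter way round; what a row does not reach only later rows make up. Full scale, the value 1, is 1 m for a shift and pi rad for a turn. A row lasts 1/12 s, in which the tool goes at most 41.7 mm and 7.16 degrees, less where a joint would pass 70% of its speed; a pose out of reach is approached as far as the arm can. A call with a number of a shift or a turn outside -1 to 1 is refused whole. A call with a gripper value outside its range is refused whole. The fingers move at their own pace and stop on an object; the grip force is fixed at half the most. Time passes only in rows, so rows that repeat a pose let the fingers close. It gives the time, the measured TCP pose, the force, the opening and the grip force at its end, in the units of the state.
- env.state(): the state, without advancing time (a new reading comes with each control period).
- env.camera(name): name is "scene" or "top"; returns a dict with "image" (420x560x3 uint8, blue, green, red), "z_map" (420x560 float32, mm along the optical axis (not along the pixel's ray), 0 where there is no reading), "camera_matrix" (3x3 intrinsics, pixels), "cam_to_world" (4x4, takes a point from camera to world coordinates). Camera axes: x right, y up, looking along -z (the intrinsics and any distortion apply to the point x, -y, -z); pixel columns grow to the right and rows downward; lengths in mm; the calibration is good to about 2 mm. A picture is of the moment at which its call begins.
- env.job_done(): hands the job in; it is judged then, once.
The state is a dict: "time": time; "q": joint angles; "joint_vel": joint speeds; "joint_efforts": joint torques, N m; "eef_pos": TCP position; "tool_rot": TCP orientation; "wrist_force": force on the tool from outside, world axes, zero at the start; "wrist_torque": the same for the moment, N m; "opening": opening from 0.0 (shut) to 1.0 (fully open); "grip_force": force on a finger pad.
Only numpy, scipy, OpenCV 4.12 (cv2) and the standard library are available. Lean on these libraries where they do the work, as an engineer would, in place of code of your own. Each camera call takes 0.05 s, during which the arm holds its last target. There are 200 camera calls.

### The job

Load the test kit into the foam tray, low parts first: tip the bin holding the red-banded load forward as far as it goes, lay that load in its trough and set the aluminium breakout box upright in its pocket; only then stand the tall ceramic load upright in the middle pocket, lowering it in gently and never tipping it over. Finish with both bins pushed fully shut, and leave the green-banded load in its bin and the bottle, meter and screwdriver where they are.

Things in the scene. Friction and masses are not known exactly. Their poses are not given: they have to be found in the camera images.
- bin_unit: Grey two-bin tilt-out parts unit, fixed, 362 wide (its y), 160 deep, 139 high; origin on the table under the middle of the hinge line; front faces its own -x. bin_a is centred at its y = +89 mm, bin_b at y = -89 mm. The grey top cover (top at 139) begins 90 mm behind the hinge line, so each shut bin is seen into from above through a slot.
- unit_hinge (a point): middle of the hinge line of both bins: horizontal, along the unit's y, 20 mm above the table. Each bin is 164 wide inside; its white floor (135 long, going back) and clear front panel (160 long, going up, 4 thick) meet at this line in a V of 71 degrees. Shut, the panel leans back 15 degrees from vertical and the floor rises 4 degrees to the rear.
- bin_a (a joint): bin_a (at +y of the unit): 0 = shut, grows as its top tips forward (to the unit's -x), stop at 0.92 rad. Stiff pivot (about 0.22 N m, 1.5 N at the lip): it stays where it is left. At 0.92 the panel leans forward 38 degrees and a load lies in the V, its centre about 34 mm straight above the hinge line.
- bin_b (a joint): bin_b (at -y of the unit): the same as bin_a. Both bins have white sides, 3 thick, that stand 45 high along the floor (to 130 from the hinge), reach 48 in from the panel (to 125 from the hinge) and dip to 75 from the hinge between; a back wall 20 high ends the floor.
- bin_a_lip (a point): middle of the top edge of bin_a's front panel (inner face), 160 mm from the hinge line, carrying a rolled blue lip (90 long, reaching 10 mm out in front). Shut, it stands 174 mm above the table, 36 above the top cover and about 48 in front of it: shut fingers can go down behind it to pull it forward, or in front of it to push it back.
- bin_b_lip (a point): the same for bin_b.
- load: Red-banded finned coaxial load: dark cylinder with flat ends, diameter 40, 56 long, about 0.15 kg, lying with its axis along its own y; origin at its centre. It starts in one of the two bins, in the V, its axis parallel to the hinge line; when the bin is tipped it stays in the V.
- other_load: The same load with green bands, in the other bin. Not wanted: it stays in its bin.
- box: Aluminium breakout box with blue top face, 40 (its x) x 64 (its y) x 44 high, about 0.18 kg; origin at the centre of its underside. Starts upright on the table.
- tall: Tall ceramic load, upright: black foot of diameter 44 and 18 high, white tube of diameter 30 up to 122, brass cap of diameter 24 up to 140 mm; about 0.28 kg; origin at the centre of its underside. Starts standing on the table.
- tray: Fixed kit tray 196 (its x) x 146 (its y), blue rim and dark foam 26 high with three pockets 20 deep (yellow floors 6 mm above the table); origin on the table under its centre.
- pocket_load (a point): centre of the floor of the trough for the red-banded load: 48 wide (tray x) x 110 long (tray y), at tray x = -57 mm; the middle 64 mm hold the load (axis along tray y, centre 20 mm above this point); beyond each of its ends a finger well 30 wide and 23 long is open to the floor.
- pocket_box (a point): centre of the floor of the box's pocket, 48 (tray x) x 72 (tray y), at tray x = +57 mm; the box's y goes along the tray's y, either way round; 24 mm of the box stay above the foam.
- pocket_tall (a point): centre of the floor of the round pocket for the tall load, diameter 52, in the middle of the tray, between the other two.
- bottle: Bystander: white bottle with a blue cap, diameter 48, 125 high; origin at the centre of its underside. Box, tall load and bottle start in any order on three places of the table.
- meter: Bystander: yellow multimeter lying flat, 78 (its x) x 155 (its y) x 36 high, highest point 43; origin at the centre of its underside.
- screwdriver: Bystander: small screwdriver lying on the table along its x, 150 long, under 30 high; origin beneath its middle, handle to its -x.
There are look-alikes about, which are no part of the job. Leave any orange look-alike of the box alone.

How it is judged (in metres and radians):
On the way, in this order (a step that is already met when the one before it is completed fails the run):
1. a bin is tipped right forward (value of joint any of bin_a, bin_b above 0.75 rad), for 0.2 s.
2. the red-banded load lies in its trough and the box stands in its pocket (horizontal distance between load and pocket_load below 0.009 m and z of load in the frame of pocket_load between 0.015 and 0.025 m and angle between the y axis of each of load, box and the y axis of tray, either way round below 0.2 rad and horizontal distance between box and pocket_box below 0.009 m and z of box in the frame of pocket_box below 0.005 m and angle between box's own z axis and vertical below 0.08 rad), for 0.2 s.
3. the tall load stands in the middle pocket (horizontal distance between tall and pocket_tall below 0.007 m and z of tall in the frame of pocket_tall below 0.005 m and angle between tall's own z axis and vertical below 0.08 rad), for 0.2 s.
At the end, for the whole second after the job is handed in: Red load down in its trough, box upright in its pocket (9 mm, 0.2 rad), tall load upright in the middle pocket (7 mm, 0.08 rad), placed last; all on the pocket floors (5 mm), at rest; both bins under 0.06 rad; green load within 60 mm, bystanders within 30 mm of their starts (all of step 2 and all of step 3 and value of joint each of bin_a, bin_b below 0.06 rad and linear speed of each of load, box, tall below 0.02 m/s and distance of other_load from where it was at the start of the episode below 0.06 m and distance of each of bottle, meter, screwdriver from where it was at the start of the episode below 0.03 m); the robot touches nothing.
It fails at once if the tall load is tipped over (angle between tall's own z axis and vertical above 0.6 rad).
It fails at once if the tall load is dropped into the tray (horizontal distance between tall and pocket_tall below 0.012 m and z of tall in the frame of pocket_tall below 0.02 m and linear speed of tall above 0.5 m/s).
It fails at once if the green-banded load is taken from its bin (distance of other_load from where it was at the start of the episode above 0.08 m).
It fails at once if a bystander is knocked over or pushed away (angle between bottle's own z axis and vertical above 0.5 rad or distance of any of bottle, meter, screwdriver from where it was at the start of the episode above 0.04 m).
It also fails if it takes over 72 s, if anything falls off the work surface, if the arm or the gripper's body presses on something with over 40 N, if the wrist force passes 120 N, or if a joint passes its speed limit or range.

## Working session

There is one attempt and no reset: what is moved stays moved. The work goes in short steps, Python scripts to look and compute and a tool call to move; the robot and the scene stay as the last step left them, time stands still between calls to the robot, and variables do not carry over. Pictures are saved under pics/ and viewed, at most 12 in all, crops included, and the job is handed in when it is done.

Besides the shell and the picture viewer there is one more tool, called after "Request:" by a JSON object that holds its "op" and its "data", one argument or row to a line. jog_arm: Moves the arm, as the interface text tells. Shift numbers are shares of 1 m and turn numbers shares of pi rad, none past 1 either way. Its arguments: {"type":"object","properties":{"steps":{"type":"array","items":{"type":"number"}}},"required":["steps"]}

```bash
mkdir -p pics; cat > h.py <<'E'
import numpy as np, cv2
from workcell import env
def shot(n):
    c=env.camera(n); c['K']=np.array(c['camera_matrix']); c['T']=np.array(c['cam_to_world']); return c
def pts(c):
    z=c['z_map']; v,u=np.mgrid[0:420,0:560]; K=c['K']
    P=np.stack([(u-K[0,2])/K[0,0]*z,-(v-K[1,2])/K[1,1]*z,-z],-1)
    return P@c['T'][:3,:3].T+c['T'][:3,3]
def ray(c,u,v,h):
    K=c['K']; d=c['T'][:3,:3]@np.array([(u-K[0,2])/K[0,0],-(v-K[1,2])/K[1,1],-1]); o=c['T'][:3,3]
    return o+d*(h-o[2])/d[2]
E
python3 - <<'E'
from h import *
for n in('scene','top'):
    c=shot(n); cv2.imwrite(f'pics/{n}0.png',c['image']); print(n,c['K'].round(1).tolist(),c['T'].round(2).tolist(),[k for k in c])
    np.savez(f'{n}0.npz',**{k:c[k] for k in('image','z_map','K','T')})
s=env.state();print(s['time'],s['eef_pos'],s['tool_rot'],s['opening'],env.grip_depth)
E
```

```text
scene [[395.5, 0.0, 280.2], [0.0, 395.5, 209.7], [0.0, 0.0, 1.0]] [[0.46, -0.62, 0.64, 1084.39], [0.89, 0.31, -0.34, -287.54], [0.02, 0.72, 0.69, 711.27], [0.0, 0.0, 0.0, 1.0]] ['image', 'z_map', 'camera_matrix', 'cam_to_world', 'K', 'T']
top [[536.3, 0.0, 279.4], [0.0, 536.3, 216.5], [0.0, 0.0, 1.0]] [[0.02, 0.99, -0.13, 341.78], [-1.0, 0.02, 0.0, 14.24], [0.0, 0.13, 0.99, 1577.09], [0.0, 0.0, 0.0, 1.0]] ['image', 'z_map', 'camera_matrix', 'cam_to_world', 'K', 'T']
0.1 [ 190.98176656 -594.65641681  230.50434895] [-7.86979818e-04  9.87945229e-01  1.54801779e-01 -1.22001417e-04] 0.999045338383875 18.700000000000003
```

View pics/scene0.png

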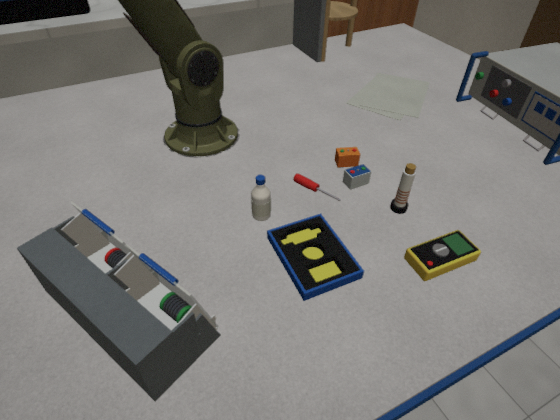

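View pics/top0.png

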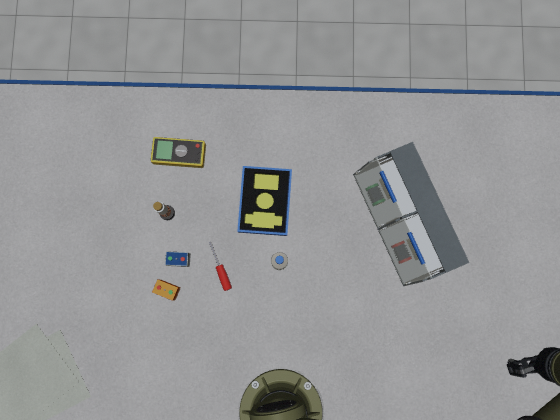

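The top view shows the tray at (265,201), the box at (178,259) with its orange look-alike at (166,290), and the tall load at (165,210). The bottle is at (280,260). The red load is in the lower bin at (403,252) and the green load in the upper bin at (377,195). Next I measure them.

```bash
cat > m.py <<'E'
from h import *
c=dict(np.load('top0.npz')); P=pts(c); s=dict(np.load('scene0.npz')); Q=pts(s)
hsv=cv2.cvtColor(c['image'],cv2.COLOR_BGR2HSV); hs=cv2.cvtColor(s['image'],cv2.COLOR_BGR2HSV)
blue=cv2.inRange(hsv,(100,120,60),(130,255,255)); red=cv2.inRange(hsv,(0,150,80),(6,255,255))|cv2.inRange(hsv,(174,150,80),(180,255,255))
yel=cv2.inRange(hsv,(22,80,100),(35,255,255))
def comps(m,h,nm,mn=15):
    n,l,st,ce=cv2.connectedComponentsWithStats(m)
    for i in range(1,n):
        if st[i,4]<mn: continue
        cn=np.argwhere(l==i)[:,::-1].astype(np.float32)
        hull=cv2.convexHull(cn)[:,0]
        W=np.array([ray(c,*p,h)[:2] for p in hull],np.float32)
        (x,y),wh,a=cv2.minAreaRect(W); z=P[...,2][l==i]
        print(nm,ce[i].round(),st[i,4],'rect',round(x,1),round(y,1),np.round(wh,1),round(a,2),'z',np.percentile(z,[10,50,90]).round())
comps(blue,26,'blue26'); comps(blue,174,'blue174'); comps(blue,44,'blue44');comps(yel,6,'yel6'); comps(red,25,'red')
# cover
m=((abs(P[...,2]-139)<5)).astype(np.uint8)*255; m[:,:300]=0
comps(m,139,'cover',500)
for (nm,r,lo,hi) in(('tall',(190,225,145,180),20,200),('box',(245,272,160,195),30,60),('bottle',(245,275,265,295),20,200),('orange',(275,305,145,185),20,60)):
    p=P[r[0]:r[1],r[2]:r[3]].reshape(-1,3); p=p[(p[:,2]>lo)&(p[:,2]<hi)]; print(nm,len(p),p.mean(0).round(1),p.min(0).round(),p.max(0).round())
print('table z',np.median(P[300:340,100:200,2]), np.median(Q[300:340,350:380,2]))
E
python3 m.py
```

```text
blue26 [279.  87.] 2002 rect 944.6 22.4 [  11.6 1687.1] 0.03 z [-8. -3.  2.]
blue26 [265. 203.] 487 rect 598.2 59.0 [143.7 195.8] 87.13 z [21. 26. 31.]
blue26 [388. 186.] 127 rect 647.9 -302.2 [98.2 11.1] 24.09 z [171. 175. 180.]
blue26 [416. 248.] 131 rect 468.6 -382.9 [97.1 11.1] 24.22 z [171. 175. 179.]
blue26 [176. 258.] 212 rect 423.3 309.8 [34.6 58.2] 1.27 z [40. 44. 49.]
blue26 [279. 259.] 50 rect 425.5 12.5 [20.2 17.3] 1.27 z [121. 125. 129.]
blue174 [279.  87.] 2002 rect 887.1 21.6 [  10.5 1526.1] 0.03 z [-8. -3.  2.]
blue174 [265. 203.] 487 rect 573.7 54.7 [130.  177.2] 87.13 z [21. 26. 31.]
blue174 [388. 186.] 127 rect 618.7 -272.0 [88.8 10.1] 24.09 z [171. 175. 180.]
blue174 [416. 248.] 131 rect 456.5 -345.0 [87.8 10. ] 24.22 z [171. 175. 179.]
blue174 [176. 258.] 212 rect 415.5 281.6 [31.3 52.7] 1.27 z [40. 44. 49.]
blue174 [279. 259.] 50 rect 417.5 12.6 [18.2 15.7] 1.27 z [121. 125. 129.]
blue44 [279.  87.] 2002 rect 937.6 22.3 [  11.5 1667.5] 0.03 z [-8. -3.  2.]
blue44 [265. 203.] 487 rect 595.2 58.5 [142.  193.6] 87.13 z [21. 26. 31.]
blue44 [388. 186.] 127 rect 644.
[... 314 characters left out ...]
 78.8] 86.92 z [30. 34. 39.]
yel6 [266. 181.] 356 rect 657.9 56.0 [71.3 44.5] 87.13 z [ 2.  7. 12.]
yel6 [265. 200.] 221 rect 601.2 58.6 [46.6 48.5] 46.68 z [ 2.  6. 11.]
yel6 [263. 220.] 485 rect 543.3 62.2 [108.3  45.8] 87.17 z [ 2.  6. 11.]
red [223. 277.] 193 rect 371.6 171.8 [71.8 22.6] 20.57 z [19. 23. 29.]
cover [429. 207.] 3160 rect 565.2 -370.5 [361.9 114.3] 24.09 z [136. 139. 142.]
tall 203 [553.7 340.4  97.3] [537. 326.  20.] [578. 358. 149.]
box 325 [420.8 304.5  43.8] [401. 273.  30.] [442. 338.  54.]
bottle 243 [418.5  12.2  92. ] [397. -11.  22.] [444.  35. 132.]
orange 350 [332.8 332.3  43.2] [304. 299.  20.] [362. 369.  55.]
table z -0.13152832279399718 0.0017065789581920399
```

```bash
cat > m2.py <<'E'
from m import *
print('-----')
for z0,r in((122,8),(139,6)):
    pass
p=P[190:225,145:180].reshape(-1,3); 
for lo,hi in((133,150),(6,20)):
    q=p[(p[:,2]>lo)&(p[:,2]<hi)]; print('top tall',lo,len(q),q[:,:2].mean(0).round(1),q.min(0).round(1),q.max(0).round(1))
p=Q[160:216,380:420].reshape(-1,3)
for lo,hi in((136,150),(60,115),(3,17)):
    q=p[(p[:,2]>lo)&(p[:,2]<hi)]
    A=np.c_[2*q[:,:2],np.ones(len(q))]; s_=np.linalg.lstsq(A,(q[:,:2]**2).sum(1),rcond=None)[0] if len(q)>5 else None
    print('scene tall',lo,len(q),q[:,:2].mean(0).round(1),None if s_ is None else (s_.round(1),np.sqrt(s_[2]+s_[0]**2+s_[1]**2).round(1)))
y=np.array([np.cos(np.radians(24.1)),np.sin(np.radians(24.1))]); x=np.array([y[1],-y[0]]); H=np.array([522.5,-274.7])
g=cv2.inRange(hsv,(45,60,30),(85,255,255)); r2=cv2.inRange(hsv,(0,60,60),(8,255,255))|cv2.inRange(hsv,(172,60,60),(180,255,255))
gs=cv2.inRange(hs,(45,80,30),(85,255,255)); rs=cv2.inRange(hs,(0,120,60),(8,255,255))|cv2.inRange(hs,(172,120,60),(180,255,255))
for n,m,PP,w in(('green',g,P,(170,300,350,470)),('red',r2,P,(170,300,350,470)),('greenS',gs,Q,(230,340,20,220)),('redS',rs,Q,(230,340,20,220))):
    k=np.zeros_like(m,bool); k[w[0]:w[1],w[2]:w[3]]=True; q=PP[(m>0)&k]; d=q[:,:2]-H
    print(n,len(q),'ux',np.percentile(d@x,[3,50,97]).round(),'uy',np.percentile(d@y,[3,50,97]).round(),'z',np.percentile(q[:,2],[3,50,97]).round())
E
python3 m2.py | sed -n '/-----/,$p'
```

```text
-----
top tall 133 61 [557.6 345.8] [546.7 334.2 133. ] [568.  357.3 149.3]
top tall 6 98 [563.7 351. ] [522.5 312.8   6.1] [624.  413.4  19.8]
scene tall 136 61 [560.8 345.8] (array([ 5.602000e+02,  3.466000e+02, -4.339045e+05]), np.float64(8.9))
scene tall 60 223 [566.4 339.6] (array([ 5.598000e+02,  3.475000e+02, -4.339486e+05]), np.float64(13.9))
scene tall 3 150 [520.6 377. ] (array([ 5.057000e+02,  4.115000e+02, -4.166061e+05]), np.float64(92.1))
green 40 ux [11. 17. 24.] uy [ 65.  70. 117.] z [ 67.  94. 119.]
red 63 ux [ 8. 17. 26.] uy [-113. -106.  -60.] z [ 57.  93. 124.]
greenS 185 ux [14. 33. 47.] uy [ 69. 116. 124.] z [45. 57. 62.]
redS 63 ux [14. 34. 47.] uy [-112. -108. -105.] z [44. 57. 61.]
```

Request:
{"op": "jog_arm", "data": {
  "steps": [0.275,0.2275,0,0,0,0.535,0,0.275,0.2275,0,0,0,0.535,0,0.275,0.2275,0,0,0,0.535,0,0.275,0.2275,0,0,0,0.535,0,0.275,0.2275,0,0,0,0.535,0,0.275,0.2275,0,0,0,0.535,0,0.275,0.2275,0,0,0,0.535,0,0.275,0.2275,0,0,0,0.535,0,0.275,0.2275,0,0,0,0.535,0,0.275,0.2275,0,0,0,0.535,0,0.275,0.2275,0,0,0,0.535,0,0.275,0.2275,0,0,0,0.535,0,0.275,0.2275,0,0,0,0.535,0,0.275,0.2275,0,0,0,0.535,0,0.275,0.2275,0,0,0,0.535,0,0.275,0.2275,0,0,0,0.535,0]
}}

```text
time: 1.43
eef_pos: [465.8, -367.6, 230.9]
tool_rot: [-0.0, 0.545, 0.839, 0.0]
wrist_force: [0.4, 0.9, -0.3]
opening: -0.002
grip_force: 0.0
```

Request:
{"op": "jog_arm", "data": {
  "steps": [0,0,-0.04,0,0,0,0,0,0,-0.076,0,0,0,0,0,0,-0.076,0,0,0,0,-0.006,0.014,-0.076,0,0,0,0,-0.012,0.027,-0.075,0,0,0,0,-0.021,0.047,-0.073,0,0,0,0,-0.027,0.061,-0.076,0,0,0,0,-0.034,0.076,-0.08,0,0,0,0,-0.04,0.09,-0.084,0,0,0,0,-0.045,0.1,-0.09,0,0,0,0,-0.049,0.11,-0.097,0,0,0,0,-0.054,0.12,-0.103,0,0,0,0,-0.054,0.12,-0.103,0,0,0,0]
}}

```text
time: 2.52
eef_pos: [411.7, -246.0, 129.1]
tool_rot: [-0.0, 0.544, 0.839, -0.0]
wrist_force: [-1.4, -0.1, -1.0]
opening: 0.001
grip_force: 0.0
```

```bash
cat > look.py <<'E'
from h import *
import sys
k=sys.argv[1]
c=shot('top'); s=shot('scene'); P=pts(c); Q=pts(s)
y=np.array([np.cos(np.radians(24.1)),np.sin(np.radians(24.1))]); x=np.array([y[1],-y[0]]); H=np.array([522.5,-274.7])
for n,cc,PP in(('top',c,P),('scene',s,Q)):
    hv=cv2.cvtColor(cc['image'],cv2.COLOR_BGR2HSV)
    for nm,m in(('blue',cv2.inRange(hv,(100,120,60),(130,255,255))),('red',cv2.inRange(hv,(0,110,60),(8,255,255))|cv2.inRange(hv,(172,110,60),(180,255,255)))):
        d=PP[...,:2]-H; ux=d@x; uy=d@y
        sel=(m>0)&(uy<0)&(uy>-180)&(ux>-140)&(ux<100)&(PP[...,2]>20)
        if sel.sum()>5: print(n,nm,sel.sum(),[np.percentile(a[sel],[3,50,97]).round() for a in(ux,uy,PP[...,2])])
top=c['image'][120:300,320:480]; sc=s['image'][180:400,0:240]
cv2.imwrite(f'pics/{k}.png',np.hstack([cv2.resize(top,(391,440)),cv2.resize(sc,(400,367)) if 0 else cv2.resize(sc,(400,440))]))
E
python3 look.py tip1
```

```text
top blue 118 [array([-100.,  -96.,  -90.]), array([-131.,  -90.,  -49.]), array([141., 146., 150.])]
scene blue 79 [array([-97., -92., -89.]), array([-90., -68., -45.]), array([141., 145., 149.])]
scene red 107 [array([-15.,  -2.,  19.]), array([-114., -106.,  -57.]), array([55., 69., 75.])]
```

View pics/tip1.png

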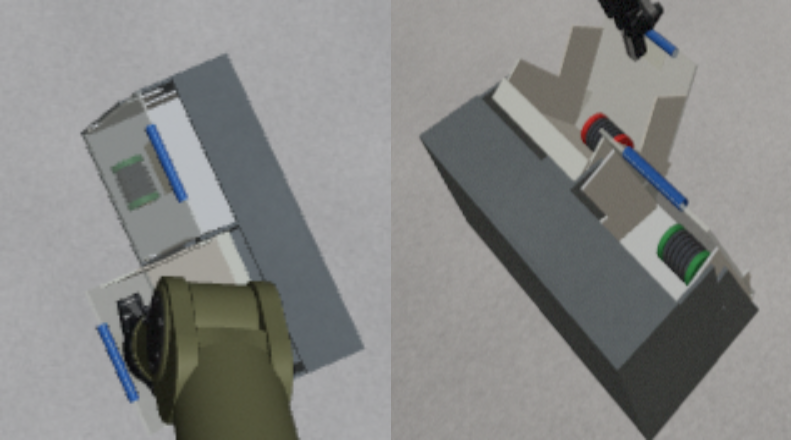

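The bin is fully tipped: the lip has moved about 130 mm forward and the red load lies in the V, centred at unit y of about -86. Next I go over the load with the gripper open.

Request:
{"op": "jog_arm", "data": {
  "steps": [0,0,0.03,0,0,0,0,0,0,0.07,0,0,0,1,0.0315,-0.0624,0.07,0,0,0,1,0.0315,-0.0624,0.07,0,0,0,1,0.0315,-0.0624,0.05,0,0,0,1,0.0315,-0.0624,0.02,0,0,0,1,0.0315,-0.0624,-0.01,0,0,0,1,0.0315,-0.0624,-0.04,0,0,0,1,0.0315,-0.0624,-0.06,0,0,0,1,0.0315,-0.0624,-0.075,0,0,0,1,0.0315,-0.0624,-0.085,0,0,0,1,0.0315,-0.0624,-0.09,0,0,0,1,0.0315,-0.0624,-0.09,0,0,0,1]
}}

```text
time: 3.7
eef_pos: [443.7, -310.4, 38.0]
tool_rot: [-0.0, 0.544, 0.839, -0.0]
wrist_force: [-0.7, -0.1, 0.8]
opening: 0.995
grip_force: 0.0
```

```bash
python3 look.py tip2
```

```text
top blue 117 [array([-100.,  -96.,  -90.]), array([-131.,  -91.,  -49.]), array([141., 146., 152.])]
top red 28 [array([-20., -14.,  -7.]), array([-114.,  -87.,  -60.]), array([ 56.,  69., 125.])]
scene blue 139 [array([-97., -92., -89.]), array([-129.,  -85.,  -46.]), array([140., 145., 148.])]
scene red 56 [array([-8., 10., 20.]), array([-129., -109., -104.]), array([54., 68., 75.])]
```

View pics/tip2.png

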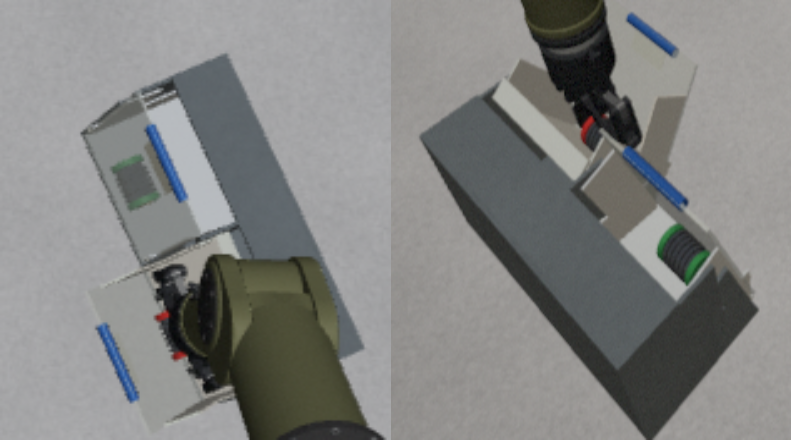

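The fingers straddle the load along its axis, so I close.

Request:
{"op": "jog_arm", "data": {
  "steps": [0,0,0,0,0,0,0.5,0,0,0,0,0,0,0.5,0,0,0,0,0,0,0.3,0,0,0,0,0,0,0.3,0,0,0,0,0,0,0.3,0,0,0,0,0,0,0.3,0,0,0.02,0,0,0,0.3,0,0,0.04,0,0,0,0.3]
}}

```text
time: 4.47
eef_pos: [442.8, -309.6, 78.3]
tool_rot: [-0.001, 0.544, 0.839, -0.0]
wrist_force: [0.0, -0.7, -2.2]
opening: 0.647
grip_force: 63.9
```

Request:
{"op": "jog_arm", "data": {
  "steps": [0,0,0.04,0,0,0,0.3,0,0,0.08,0,0,0,0.3,0,0,0.12,0,0,0,0.3,0.099,0.372,0.12,0,0,0.35,0.3,0.099,0.372,0.12,0,0,0.35,0.3,0.099,0.372,0.12,0,0,0.35,0.3,0.099,0.372,0.12,0,0,0.35,0.3,0.099,0.372,0.12,0,0,0.35,0.3,0.099,0.372,0.12,0,0,0.35,0.3,0.099,0.372,0.12,0,0,0.35,0.3,0.099,0.372,0.12,0,0,0.35,0.3,0.099,0.372,0.12,0,0,0.35,0.3,0.099,0.372,0.12,0,0,0.35,0.3,0.099,0.372,0.12,0,0,0.35,0.3,0.099,0.372,0.09,0,0,0.35,0.3,0.099,0.372,0.05,0,0,0.35,0.3,0.099,0.372,0.01,0,0,0.35,0.3,0.099,0.372,-0.028,0,0,0.35,0.3,0.099,0.372,-0.028,0,0,0.35,0.3]
}}

```text
time: 6.05
eef_pos: [538.5, 58.4, 44.3]
tool_rot: [-0.005, 0.027, 1.0, -0.002]
wrist_force: [-1.4, -1.1, -1.6]
opening: 0.65
grip_force: 64.7
```

```bash
cat > look2.py <<'E'
from h import *
import sys
k=sys.argv[1]
c=shot('top'); s=shot('scene'); P=pts(c); Q=pts(s)
a=np.radians(-2.87); x=np.array([np.cos(a),np.sin(a)]); y=np.array([-x[1],x[0]]); H=np.array([599.5,58.9])
for n,cc,PP in(('top',c,P),('scene',s,Q)):
    hv=cv2.cvtColor(cc['image'],cv2.COLOR_BGR2HSV)
    for nm,m in(('blue',cv2.inRange(hv,(100,120,60),(130,255,255))),('red',cv2.inRange(hv,(0,110,60),(8,255,255))|cv2.inRange(hv,(172,110,60),(180,255,255)))):
        d=PP[...,:2]-H; ux=d@x; uy=d@y
        sel=(m>0)&(abs(uy)<80)&(abs(ux)<100)&(PP[...,2]>(33 if nm=='blue' else 10))
        if sel.sum()>5: print(n,nm,sel.sum(),[np.percentile(b[sel],[3,50,97]).round(1) for b in(ux,uy,PP[...,2])])
top=c['image'][130:270,200:330]; sc=s['image'][190:310,240:380]
cv2.imwrite(f'pics/{k}.png',np.hstack([cv2.resize(top,(371,400),interpolation=2),cv2.resize(sc,(420,400),interpolation=2)]))
E
python3 look2.py ld1
```

```text
scene red 137 [array([-68.2, -46.6, -39.9]), array([-30.6,  18.6,  26.3]), array([53.7, 74.9, 84.6])]
```

View pics/ld1.png

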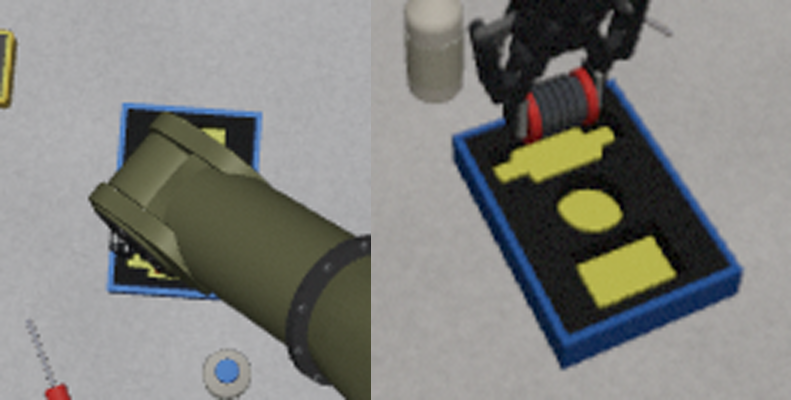

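Request:
{"op": "jog_arm", "data": {
  "steps": [0,0,0,0,0,0,0.3,0,0,0,0,0,0,0.3]
}}

```text
time: 6.32
eef_pos: [544.1, 62.3, 52.8]
tool_rot: [0.002, 0.026, 1.0, 0.0]
wrist_force: [-0.1, -0.0, -1.6]
opening: 0.646
grip_force: 64.8
```

```bash
python3 look2.py ld2
```

```text
top blue 9 [array([-88.2,  56.3,  94.7]), array([-68.2,  64.5,  70.6]), array([ 33. ,  34.2, 103.5])]
scene red 139 [array([-64.1, -43.1, -35.2]), array([-27.6,  21.2,  28.6]), array([59.7, 79.6, 91.5])]
```

Request:
{"op": "jog_arm", "data": {
  "steps": [-0.001,0,-0.01,0,0,0,0.3,-0.001,0,-0.02,0,0,0,0.3,-0.001,0,-0.028,0,0,0,0.3,-0.001,0,-0.034,0,0,0,0.3,-0.001,0,-0.039,0,0,0,0.3,-0.001,0,-0.039,0,0,0,0.3,-0.001,0,-0.039,0,0,0,0.3]
}}

```text
time: 7.0
eef_pos: [541.3, 62.3, 11.0]
tool_rot: [-0.0, 0.025, 1.0, -0.0]
wrist_force: [-0.2, -0.3, 1.1]
opening: 0.644
grip_force: 65.1
```

Request:
{"op": "jog_arm", "data": {
  "steps": [0,0,0,0,0,0,0.8,0,0,0,0,0,0,0.8,0,0,0,0,0,0,0.8,0,0,0.02,0,0,0,0.8,0,0,0.04,0,0,0,0.8,0,0,0.07,0,0,0,0.8,-0.04,-0.04,0.11,0,0,0,0.8,-0.08,-0.08,0.15,0,0,0,0,-0.12,-0.12,0.18,0,0,0,0,-0.15,-0.16,0.18,0,0,0,0,-0.15,-0.19,0.18,0,0,0,0,-0.15,-0.19,0.18,0,0,0,0]
}}

```text
time: 8.0
eef_pos: [400.6, -111.3, 186.7]
tool_rot: [0.0, 0.024, 1.0, -0.001]
wrist_force: [1.0, -1.2, -0.5]
opening: 0.09
grip_force: 0.0
```

```bash
python3 look2.py ld3; python3 -c "
from h import *;s=env.state();print(s['eef_pos'],s['opening'],s['q'])"
```

```text
top blue 7 [array([-72.3,  83.2,  94.6]), array([-68. ,  23.2,  70.7]), array([33. , 34.3, 37.8])]
top red 62 [array([-77. , -60. , -42.6]), array([-27.1,  -0.1,  26.2]), array([33.2, 42.5, 51.1])]
scene red 158 [array([-73.4, -49.8, -38.1]), array([-27.3, -21.1,  27.6]), array([14.8, 38.3, 47.1])]
[ 397.9852438  -118.77500302  186.02506098] 9.442395042532344e-05 [ 1.06660227  0.40548237 -1.15405564  2.07529492  0.46413413  0.95141591
  1.16614098]
```

View pics/ld3.png

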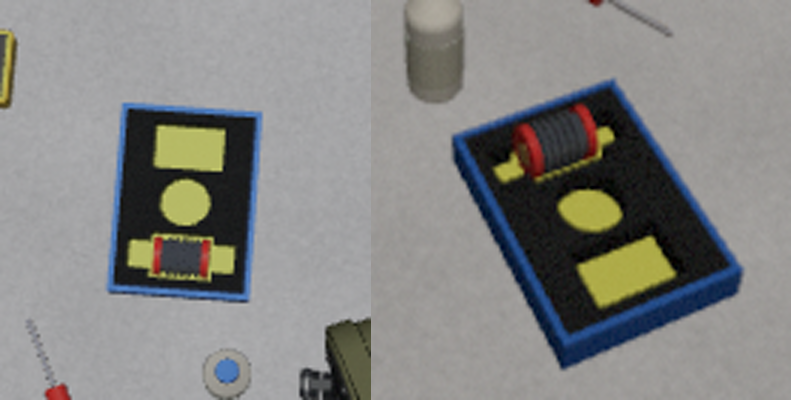

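The load lies in its trough. Now I push bin_b shut.

Request:
{"op": "jog_arm", "data": {
  "steps": [-0.005,-0.06,0,0,0,0,0,-0.005,-0.06,0,0,0,0,0,-0.005,-0.06,-0.03,0,0,0,0,-0.005,-0.06,-0.056,0,0,0,0,0.001,-0.074,-0.056,0,0,0,0,0.007,-0.087,-0.056,0,0,0,0,0.013,-0.101,-0.05,0,0,0,0,0.0195,-0.115,-0.046,0,0,0,0,0.0255,-0.128,-0.042,0,0,0,0,0.032,-0.142,-0.04,0,0,0,0,0.038,-0.156,-0.037,0,0,0,0,0.042,-0.165,-0.036,0,0,0,0,0.048,-0.179,-0.037,0,0,0,0,0.051,-0.185,-0.038,0,0,0,0,0.051,-0.185,-0.038,0,0,0,0]
}}

```text
time: 9.35
eef_pos: [453.0, -296.6, 147.3]
tool_rot: [-0.0, 0.026, 1.0, 0.0]
wrist_force: [0.0, -0.3, -0.4]
opening: -0.001
grip_force: 0.0
```

```bash
python3 look.py sh1; python3 -c "
from h import *;s=env.state();print(s['eef_pos'],s['wrist_force'],s['time'])"
```

```text
top blue 8 [array([-67.,   9.,  11.]), array([-131., -120., -105.]), array([175., 180., 489.])]
scene blue 128 [array([10., 17., 20.]), array([-107.,  -68.,  -43.]), array([172., 178., 181.])]
[ 452.5886376  -294.80174943  147.60980691] [-0.41585477  0.55505332  1.18514294] 9.45
```

Request:
{"op": "jog_arm", "data": {
  "steps": [0.003,-0.007,0,0,0,0,0,0.006,-0.013,0,0,0,0,0,0.008,-0.018,0,0,0,0,0,0.01,-0.022,0,0,0,0,0,0.01,-0.022,0,0,0,0,0,0.01,-0.022,0,0,0,0,0]
}}

```text
time: 9.95
eef_pos: [463.0, -317.7, 147.9]
tool_rot: [0.0, 0.026, 1.0, -0.0]
wrist_force: [0.5, 1.6, -0.3]
opening: -0.003
grip_force: 0.0
```

```bash
python3 look.py sh2; python3 -c "
from h import *;s=env.state();print(s['eef_pos'],s['wrist_force'],s['time'])"
```

```text
top blue 25 [array([-45.,  34.,  39.]), array([-133., -123., -108.]), array([170., 175., 488.])]
scene blue 132 [array([34., 40., 43.]), array([-103.,  -68.,  -43.]), array([169., 175., 177.])]
[ 462.81137221 -317.320598    147.98340688] [-1.30655413  0.31331506 -0.67569832] 10.05
```

Request:
{"op": "jog_arm", "data": {
  "steps": [0.002,-0.005,0,0,0,0,0,0.002,-0.005,0,0,0,0,0,-0.008,0.02,0,0,0,0,0,-0.016,0.04,0.03,0,0,0,0,-0.016,0.06,0.06,0,0,0,0,-0.016,0.1,0.09,0,0,0,0,-0.0415,0.623,0.09,0,0,0.02,1,-0.0415,0.623,0.09,0,0,0.02,1,-0.0415,0.623,0.09,0,0,0.02,1,-0.0415,0.623,0.09,0,0,0.02,1,-0.0415,0.623,0.09,0,0,0.02,1,-0.0415,0.623,0.09,0,0,0.02,1,-0.0415,0.623,0.09,0,0,0.02,1,-0.0415,0.623,0.09,0,0,0.02,1,-0.0415,0.623,0.09,0,0,0.02,1,-0.0415,0.623,0.09,0,0,0.02,1,-0.0415,0.623,0.09,0,0,0.02,1,-0.0415,0.623,0.09,0,0,0.02,1,-0.0415,0.623,0.09,0,0,0.02,1,-0.0415,0.623,0.09,0,0,0.02,1]
}}

```text
time: 11.72
eef_pos: [419.0, 313.1, 239.0]
tool_rot: [0.0, -0.011, 1.0, 0.003]
wrist_force: [-0.4, -0.4, 0.5]
opening: 0.998
grip_force: 0.0
```

```bash
python3 look.py sh3; python3 -c "
from h import *;s=env.state();print(s['eef_pos'],s['wrist_force'],s['time'],s['q'].round(2) if hasattr(s['q'],'round') else s['q'])"
```

```text
top blue 129 [array([33., 37., 42.]), array([-130.,  -88.,  -48.]), array([170., 176., 181.])]
scene blue 190 [array([35., 40., 43.]), array([-129.,  -83.,  -44.]), array([170., 175., 177.])]
[420.60591368 306.96638772 237.93051992] [0.20983751 0.11685364 0.17517392] 11.8167 [ 0.01  0.49 -1.06  1.76  0.46  1.17  0.4 ]
```

Request:
{"op": "jog_arm", "data": {
  "steps": [0,0,-0.04,0,0,0,1,0,0,-0.08,0,0,0,1,0,0,-0.12,0,0,0,1,0,0,-0.155,0,0,0,1,0,0,-0.185,0,0,0,1,0,0,-0.205,0,0,0,1,0,0,-0.216,0,0,0,1,0,0,-0.216,0,0,0,1,0,0,-0.216,0,0,0,0.4,0,0,-0.216,0,0,0,0.4,0,0,-0.216,0,0,0,0.4,0,0,-0.216,0,0,0,0.4,0,0,-0.216,0,0,0,0.4,0,0,-0.19,0,0,0,0.4,0,0,-0.15,0,0,0,0.4,0,0,-0.11,0,0,0,0.4,0,0,-0.11,0,0,0,0.4]
}}

```text
time: 13.23
eef_pos: [423.1, 309.0, 135.3]
tool_rot: [0.004, -0.006, 1.0, 0.003]
wrist_force: [-0.0, 0.3, -1.9]
opening: 0.729
grip_force: 67.3
```

```bash
cat > box.py <<'E'
from h import *
s=shot('scene');Q=pts(s); c=shot('top')
hv=cv2.cvtColor(s['image'],cv2.COLOR_BGR2HSV); st=env.state(); e=np.array(st['eef_pos']); print(e,st['opening'],st['grip_force'],st['wrist_force'])
m=(cv2.inRange(hv,(100,120,60),(130,255,255))>0)&(np.linalg.norm(Q[...,:2]-e[:2],axis=-1)<60)&(Q[...,2]>e[2]-30)
q=Q[m]; print(len(q),(np.percentile(q,[3,50,97],axis=0)-e).round(1))
v,u=np.round(np.argwhere(m).mean(0)).astype(int); 
a=s['image'][max(0,v-60):v+60,max(0,u-70):u+70]
cv2.imwrite('pics/box.png',cv2.resize(a,(420,360),interpolation=2))
E
python3 box.py
```

```text
[422.30534596 306.05881287 130.26175072] 0.7314305414509126 67.27058172225952 [-0.5852403  -0.3168454  -1.71219758]
104 [[-12.  -22.9  24.1]
 [  7.7   6.7  26.2]
 [ 16.7  30.3  28. ]]
```

View pics/box.png

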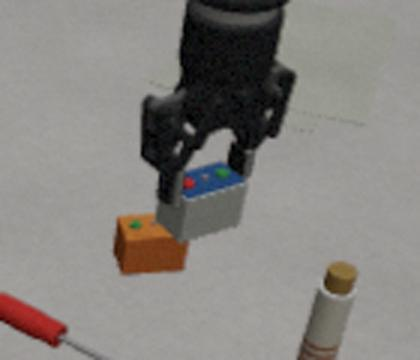

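Request:
{"op": "jog_arm", "data": {
  "steps": [0.025,-0.026,0,0,0,-0.02,0.4,0.05,-0.053,0,0,0,-0.02,0.4,0.075,-0.08,0,0,0,-0.02,0.4,0.1,-0.106,0,0,0,-0.02,0.4,0.125,-0.133,0,0,0,-0.02,0.4,0.15,-0.16,0,0,0,-0.02,0.4,0.175,-0.186,0,0,0,-0.02,0.4,0.2,-0.213,0,0,0,-0.02,0.4,0.22,-0.234,0,0,0,-0.02,0.4,0.2348,-0.2495,-0.01,0,0,-0.02,0.4,0.2348,-0.2495,-0.03,0,0,-0.02,0.4,0.2348,-0.2495,-0.05,0,0,-0.02,0.4,0.2348,-0.2495,-0.058,0,0,-0.02,0.4,0.2348,-0.2495,-0.058,0,0,-0.02,0.4,0.2348,-0.2495,-0.058,0,0,-0.02,0.4,0.2348,-0.2495,-0.058,0,0,-0.02,0.4]
}}

```text
time: 14.67
eef_pos: [656.4, 56.8, 70.9]
tool_rot: [0.001, 0.025, 1.0, 0.0]
wrist_force: [-0.9, 0.3, -1.1]
opening: 0.73
grip_force: 67.1
```

```bash
python3 box.py
```

```text
[656.6226958   56.6644918   71.22272174] 0.7341220259139121 67.09519743919373 [ 0.43791167  0.23545333 -1.61349936]
269 [[-16.1 -27.4  18.3]
 [  4.9   4.2  20.1]
 [ 17.7  29.4  22.2]]
```

View pics/box.png

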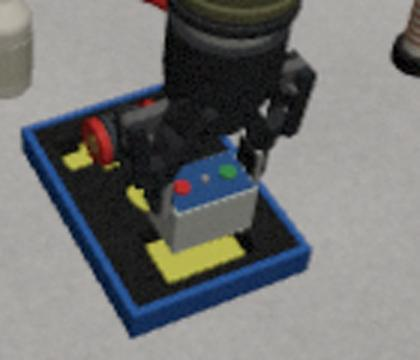

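Request:
{"op": "jog_arm", "data": {
  "steps": [-0.001,-0.001,-0.01,0,0,0,0.4,-0.001,-0.001,-0.02,0,0,0,0.4,-0.001,-0.001,-0.028,0,0,0,0.4,-0.001,-0.001,-0.034,0,0,0,0.4,-0.001,-0.001,-0.039,0,0,0,0.4,-0.001,-0.001,-0.041,0,0,0,0.4,-0.001,-0.001,-0.041,0,0,0,0.4]
}}

```text
time: 15.35
eef_pos: [654.8, 54.7, 29.7]
tool_rot: [-0.0, 0.025, 1.0, -0.001]
wrist_force: [-5.5, -2.3, 9.5]
opening: 0.73
grip_force: 68.5
```

```bash
python3 box.py; python3 -c "
from h import *;s=env.state();print(s['eef_pos'],s['wrist_force'])"
```

```text
[654.74756447  54.75479385  29.77155333] 0.7303282181737984 68.5336697101593 [-4.2597688  -1.23907108  8.62371286]
567 [[-13.7 -41.  -26.1]
 [ 38.4   0.8  -3.3]
 [ 45.   35.8  22.5]]
[654.74756447  54.75479385  29.77155333] [-4.2597688  -1.23907108  8.62371286]
```

Request:
{"op": "jog_arm", "data": {
  "steps": [0,0,0,0,0,0,1,0,0,0,0,0,0,1,0,0,0,0,0,0,1,0,0,0.02,0,0,0,1,0,0,0.05,0,0,0,1,0,0,0.09,0,0,0,1,0,0,0.13,0,0,0,1,0,0,0.17,0,0,0,1,-0.01,0.03,0.19,0,0,0,1,-0.02,0.07,0.19,0,0,0,1,-0.04,0.11,0.19,0,0,0,1,-0.05,0.15,0.19,0,0,0,1,-0.06,0.19,0.19,0,0,0,1,-0.075,0.23,0.19,0,0,0,1,-0.09,0.27,0.19,0,0,0,1,-0.096,0.291,0.19,0,0,0,1,-0.096,0.291,0.19,0,0,0,1,-0.096,0.291,0.19,0,0,0,1]
}}

```text
time: 16.95
eef_pos: [557.7, 348.5, 218.9]
tool_rot: [-0.0, 0.023, 1.0, 0.0]
wrist_force: [0.4, -0.3, -0.0]
opening: 1.004
grip_force: 0.0
```

```bash
python3 look2.py bx3;  python3 -c "
from h import *;s=env.state();print(s['eef_pos'],s['wrist_force'])"
```

```text
top blue 201 [array([37.1, 53.5, 71.6]), array([-30. ,  -1.7,  26.5]), array([41.2, 50.4, 57.3])]
top red 74 [array([-77. , -55.6,  57. ]), array([-27. , -20.1,  26. ]), array([32.2, 43.5, 54.8])]
scene blue 275 [array([38.9, 57.6, 72.1]), array([-28.4,   1. ,  27.4]), array([48. , 50.3, 52.5])]
scene red 178 [array([-73.3, -47.9,  57.5]), array([-27.5, -20.8,  27.8]), array([19.7, 40.9, 53.4])]
[559.71043819 345.18161448 218.50845276] [-0.47342882 -0.99257178 -0.13875185]
```

View pics/bx3.png

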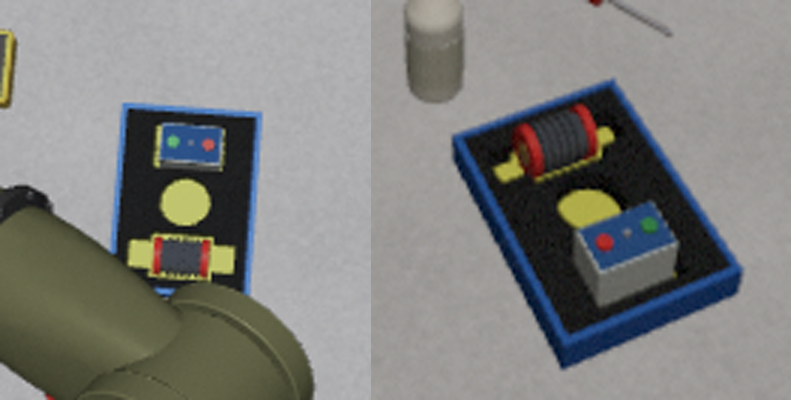

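The box is seated, with its top at z = 50. Now I grasp the tall load.

Request:
{"op": "jog_arm", "data": {
  "steps": [0,0,-0.03,0,0,0,1,0,0,-0.06,0,0,0,1,0,0,-0.09,0,0,0,1,0,0,-0.115,0,0,0,1,0,0,-0.13,0,0,0,1,0,0,-0.137,0,0,0,1,0,0,-0.137,0,0,0,1,0,0,-0.137,0,0,0,0.7,0,0,-0.137,0,0,0,0.6,0,0,-0.137,0,0,0,0.5,0,0,-0.137,0,0,0,0.4,0,0,-0.137,0,0,0,0.3,0,0,-0.137,0,0,0,0.1,0,0,-0.137,0,0,0,0.1,0,0,-0.137,0,0,0,0.1,0,0,-0.137,0,0,0,0.1]
}}

```text
time: 18.38
eef_pos: [559.5, 346.8, 83.0]
tool_rot: [0.001, 0.025, 1.0, 0.001]
wrist_force: [0.7, 0.7, 6.4]
opening: 0.336
grip_force: 59.2
```

Request:
{"op": "jog_arm", "data": {
  "steps": [0,0,0.015,0,0,0,0.1,0,0,0.04,0,0,0,0.1,0,0,0.065,0,0,0,0.1,0,0,0.08,0,0,0,0.1,0.002,-0.015,0.085,0,0,0,0.1,0.006,-0.04,0.085,0,0,0,0.1,0.01,-0.07,0.085,0,0,0,0.1,0.014,-0.1,0.085,0,0,0,0.1,0.018,-0.13,0.085,0,0,0,0.1,0.022,-0.16,0.085,0,0,0,0.1,0.026,-0.19,0.085,0,0,0,0.1,0.03,-0.22,0.085,0,0,0,0.1,0.034,-0.245,0.085,0,0,0,0.1,0.037,-0.265,0.085,0,0,0,0.1,0.039,-0.28,0.08,0,0,0,0.1,0.04,-0.2875,0.07,0,0,0,0.1,0.04,-0.2875,0.06,0,0,0,0.1,0.04,-0.2875,0.06,0,0,0,0.1,0.04,-0.2875,0.06,0,0,0,0.1,0.04,-0.2875,0.06,0,0,0,0.1]
}}

```text
time: 20.05
eef_pos: [598.7, 60.7, 142.0]
tool_rot: [-0.0, 0.024, 1.0, 0.001]
wrist_force: [-0.4, -0.4, -2.8]
opening: 0.34
grip_force: 59.7
```

```bash
cat > tl.py <<'E'
from h import *
s=shot('scene');Q=pts(s); st=env.state(); e=np.array(st['eef_pos']); print(e,st['opening'],st['wrist_force'])
hv=cv2.cvtColor(s['image'],cv2.COLOR_BGR2HSV)
near=np.linalg.norm(Q[...,:2]-e[:2],axis=-1)<40
for lo,hi,sel in((-5,12,1),(-45,-10,1),(-60,-5,1)):
    m=near&(Q[...,2]>e[2]+lo)&(Q[...,2]<e[2]+hi)&(hv[...,2]>110); q=Q[m]
    if len(q)<8: print('few',len(q)); continue
    A=np.c_[2*q[:,:2],np.ones(len(q))]; r=np.linalg.lstsq(A,(q[:,:2]**2).sum(1),rcond=None)[0]; print(lo,hi,len(q),r[:2].round(1),np.sqrt(r[2]+r[0]**2+r[1]**2).round(1))
m=near&(hv[...,2]<70)&(Q[...,2]>e[2]-95)&(Q[...,2]<e[2]-55); q=Q[m]; print('foot',len(q),np.percentile(q,[3,50,97],axis=0).round(1).tolist() if len(q) else '')
cv2.imwrite('pics/tall.png',cv2.resize(s['image'][130:310,230:400],(510,540),interpolation=2))
E
python3 tl.py
```

```text
[598.97896324  60.56357998 142.27532964] 0.3317179345534143 [ 0.82149743  0.45057465 -2.64162549]
-5 12 56 [597.2  63.1] 16.2
-45 -10 42 [605.   59.6] 8.2
-60 -5 93 [601.8  60.7] 11.3
foot 177 [[584.2, 40.7, 60.4], [612.0, 52.0, 74.4], [620.3, 78.1, 78.9]]
```

View pics/tall.png

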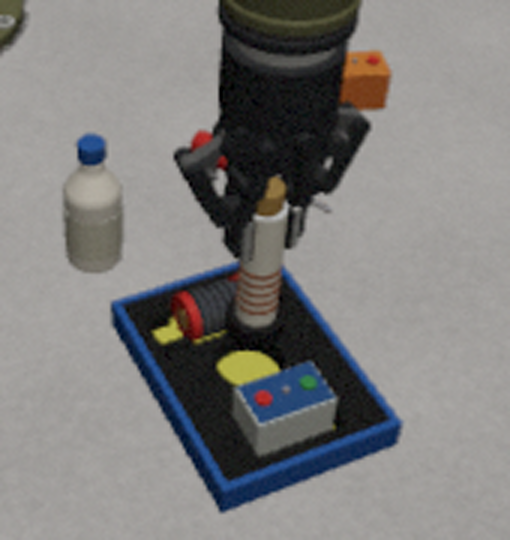

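Request:
{"op": "jog_arm", "data": {
  "steps": [0,-0.002,-0.007,0,0,0,0.1,0,-0.002,-0.014,0,0,0,0.1,0,-0.002,-0.021,0,0,0,0.1,0,-0.002,-0.027,0,0,0,0.1,0,-0.002,-0.032,0,0,0,0.1,0,-0.002,-0.037,0,0,0,0.1,0,-0.002,-0.041,0,0,0,0.1,0,-0.002,-0.045,0,0,0,0.1,0,-0.002,-0.048,0,0,0,0.1,0,-0.002,-0.05,0,0,0,0.1,0,-0.002,-0.05,0,0,0,0.1]
}}

```text
time: 21.02
eef_pos: [598.9, 56.5, 91.5]
tool_rot: [-0.0, 0.025, 1.0, -0.0]
wrist_force: [0.1, 0.2, -2.5]
opening: 0.337
grip_force: 59.7
```

Request:
{"op": "jog_arm", "data": {
  "steps": [0,0,-0.001,0,0,0,0.1,0,0,-0.002,0,0,0,0.1,0,0,-0.003,0,0,0,0.1,0,0,-0.003,0,0,0,0.1]
}}

```text
time: 21.35
eef_pos: [599.2, 56.7, 89.1]
tool_rot: [0.0, 0.025, 1.0, 0.0]
wrist_force: [0.4, -0.1, -2.1]
opening: 0.338
grip_force: 60.0
```

Request:
{"op": "jog_arm", "data": {
  "steps": [0,0.001,-0.001,0,0,0,0.1,0,0.001,-0.0015,0,0,0,0.1,0,0.001,-0.0015,0,0,0,0.1]
}}

```text
time: 21.6
eef_pos: [599.5, 57.2, 88.9]
tool_rot: [0.001, 0.025, 1.0, -0.001]
wrist_force: [-3.0, -1.6, 9.5]
opening: 0.34
grip_force: 60.6
```

It's on the floor. I release and go straight up.

Request:
{"op": "jog_arm", "data": {
  "steps": [0,0,0,0,0,0,0.4,0,0,0,0,0,0,0.5,0,0,0,0,0,0,0.7,0,0,0,0,0,0,0.9,0,0,0,0,0,0,1,0,0,0,0,0,0,1,0,0,0.02,0,0,0,1,0,0,0.045,0,0,0,1,0,0,0.08,0,0,0,1,0,0,0.12,0,0,0,1,0,0,0.16,0,0,0,1,-0.03,-0.03,0.16,0,0,0,1,-0.06,-0.06,0.16,0,0,0,1,-0.1,-0.09,0.16,0,0,0,1,-0.13,-0.12,0.16,0,0,0,1,-0.15,-0.16,0.16,0,0,0,1,-0.15,-0.2,0.16,0,0,0,1,-0.15,-0.2,0.16,0,0,0,1,-0.15,-0.2,0.16,0,0,0,1]
}}

```text
time: 23.18
eef_pos: [448.1, -146.8, 246.9]
tool_rot: [-0.001, 0.029, 1.0, -0.001]
wrist_force: [0.5, -0.2, 0.3]
opening: 0.996
grip_force: 0.0
```

```bash
python3 look2.py fin; cat > f.py <<'E'
from h import *
s=shot('scene');c=shot('top');Q=pts(s);P=pts(c)
r=lambda PP,lo,hi:PP[(np.linalg.norm(PP[...,:2]-[599.5,58.9],axis=-1)<27)&(PP[...,2]>lo)&(PP[...,2]<hi)]
for lo,hi in((70,120),(138,160)):
    q=r(Q,lo,hi); A=np.c_[2*q[:,:2],np.ones(len(q))]; t=np.linalg.lstsq(A,(q[:,:2]**2).sum(1),rcond=None)[0]; print(lo,len(q),t[:2].round(1))
q=r(P,140,160);print('top cap',len(q),q.mean(0).round(1))
q=r(Q,140,160);print('scene cap',len(q),np.median(q[:,2]))
c0=dict(np.load('top0.npz')); d=cv2.absdiff(c['image'],c0['image']).max(2)>60
n,l,stt,ce=cv2.connectedComponentsWithStats(d.astype(np.uint8))
print([(ce[i].round().tolist(),int(stt[i,4])) for i in range(1,n) if stt[i,4]>8])
E
python3 f.py; python3 look.py sh4
```

```text
top blue 201 [array([37.2, 52.9, 71.1]), array([-29.9,  -1.6,  26.5]), array([42.9, 49.8, 56.1])]
top red 76 [array([-76.4, -55.3,  56.8]), array([-27. , -19.4,  26. ]), array([32.4, 43. , 56.8])]
scene blue 285 [array([38.4, 57.2, 72.1]), array([-28.1,  -0.5,  27.7]), array([48. , 50.4, 52.5])]
scene red 117 [array([-73.1, -46.5,  58.7]), array([-27.2, -24.3, -14. ]), array([17.8, 39.8, 53.4])]
70 221 [599.4  58.1]
138 96 [600.4  57.7]
top cap 61 [597.5  56.6 145.8]
scene cap 91 145.33912766260323
[([266.0, 188.0], 528), ([158.0, 206.0], 66), ([390.0, 322.0], 12457), ([167.0, 213.0], 176), ([263.0, 220.0], 246), ([396.0, 258.0], 316), ([177.0, 259.0], 312), ([538.0, 365.0], 1219), ([546.0, 411.0], 503)]
top blue 131 [array([32., 36., 42.]), array([-130.,  -89.,  -48.]), array([169., 176., 182.])]
scene blue 192 [array([35., 40., 43.]), array([-128.,  -84.,  -44.]), array([169., 175., 177.])]
```

View pics/fin.png

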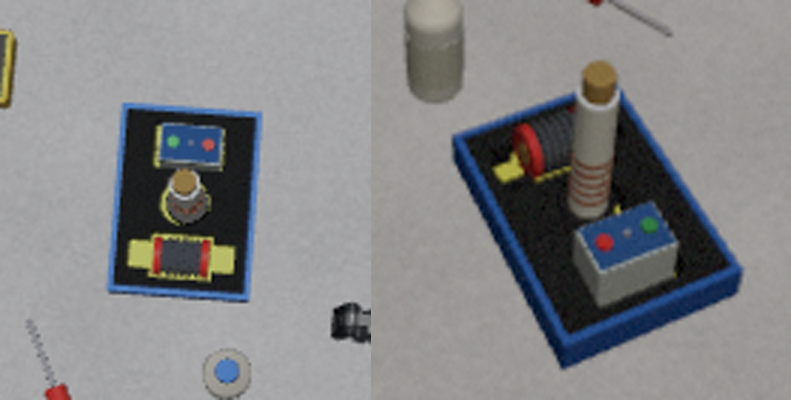

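The final picture shows all three parts seated, the bins as they were at the start and the bystanders unmoved.

```bash
python3 -c "
from workcell import env
print(env.job_done())"
```

```text
the job is handed in; nothing more can be done
None
```

The job is handed in, with no verdict shown: the last pictures show the red load, the box and then the tall load seated in their pockets, both bins shut, and the green load and bystanders where they started.

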